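Point out the flanged bush for the camera log

TASK

Log the flanged bush for the overhead camera: with the fingertips push the toggle of the switch box all the way over, away from the robot, to start recording; then point down at the flanged bush, fingertips centred about two centimetres above it, and stay there for two seconds; then push the toggle all the way back to stop recording, and move clear. Only the toggle is touched: do not touch or shift any part, and bring the fingertips down over none of the other round parts.

Things in the scene. Friction and masses are not known exactly. Their poses are not given: they have to be found in the camera images.
- flanged_bush: light grey turned bush, 18 mm high: a thin 48 mm flange round its foot, a narrower body above, a round bore; the only round part with a flange. Stands flange down, loose. Origin: on its axis, underside; z up. Behind the parts hangs the measuring machine's head (underside z 0.53, front face x 0.575, y -0.02 to 0.13): keep the wrist below or short of it by travelling with the tips at about z 0.12.
- plain_bush: another round part: plain light grey bush, 36 mm diameter, 12 mm high, with a bore and no flange. Origin: on its axis, underside.
- setting_ring: another round part: plain light grey ring, 33 mm diameter, 20 mm high, with a bore. Origin: on its axis, underside.
- thin_washer: another round part, loose: plain flat grey ring, 32 mm diameter, 8 mm high. Origin: on its axis, underside.
- the_milled_block: bystander, loose: grey milled block, 50 x 16 x 40 mm high. Origin: centre of its underside, x along its length.
- the_plug_gauge: bystander, loose: lying plug gauge, 104 mm long (along its y), 18 mm thick. Origin: under its middle.
- toggle_box: switch box fixed to the granite: flat grey box 100 x 64 mm (its x, y), 25 mm high, with a toggle lever in the middle of its top. Origin: centre of its underside. Its +x side faces away from the robot (yaw up to 0.45 either way). The lever swings in the box's x-z plane about an axis along the box's y, 22 mm above the granite over the origin.
- toggle_tip (a point): centre of the black ball, 26 mm in diameter, at the end of the toggle lever (10 mm thick rod, 70 mm from hinge axis to ball centre). Ball centre 83 mm above the granite at either end of the swing, 92 mm in mid-swing.
- toggle (a joint): toggle angle, rad. 0 = off: ball leaning 0.5 rad toward the robot (ball centre 34 mm on the box's -x side); 1.0 = fully on: leaning 0.5 rad away from the robot (34 mm on the +x side). Hard stops at 0 and 1; no spring, light friction (about 1 N at the ball), stays where it is left.
Not all that is in view belongs to the job. Leave any turquoise look-alike of the flanged_bush alone.

How it is judged:
By the outcome, as a careful person would: the job done as asked, in the order asked, and still so for the second after the job is handed in, with the robot touching nothing.
It also fails if it takes over 45 s, if anything falls off the work surface, if the arm or the gripper's body presses on something with over 40 N, if the wrist force passes 120 N, or if a joint passes its speed limit or range.

ROBOT

A 6-joint arm with a two-finger parallel gripper is mounted at the origin on a cart in front of the work surface, level with it; the furniture and walls round the work are solid. World frame = base frame: x ahead of the robot, y to its left, z up, the work surface at z = 0. Lengths are in m, angles in degrees, forces in N, time in s.
With the tool pointing down it reaches from about 0.4 to 0.825 m from the base axis. Payload 7 kg.
Tool frame: the origin (TCP) lies midway between the tips of the shut fingers; the grasp point (between the pads) lies 19 mm behind it (r.grasp_offset is the distance from the TCP to the grasp point, in m); z points along the fingers, x is the direction in which the jaws open and shut, and the axes are right-handed (so a half turn about z gives the same grasp; the last joint's range is limited). The gripper opens to 88 mm and grips with 3 to 60 N. Pads are 19 mm wide; open, the fingers measure 130 mm over their backs; the gripper's body (78 mm by 193 mm) begins 47 mm behind the grasp point.
Start: joints at [86.694, 20.546, 0.682, 0, -70.136, -16.507], TCP at [0.229, 0.635, 0.227] pointing down, gripper open.
Joint ranges: [-176.03, 176.03], [-82.01, 121.73], [-58.28, 71.71], [-173.87, 95.51], [-174.79, -0.11], [-173.66, 173.66]. Speed limits (degrees/s): [136.94, 136.94, 172.46, 180, 180, 180].

INTERFACE

Orientations are given as [roll, pitch, yaw] about the fixed x, y, z axes, in that order (R = Rz(yaw) Ry(pitch) Rx(roll)).
In Python, from plant import r gives the robot as it stands.
- The arm moves only by the tool step_arm, never from a script. Its argument "deltas" is a list of rows, each a list of 7 numbers: the turn, a rotation vector about the tool's x, y, z in rad, then the shift along the tool's x, y, z in mm, then the opening, from -1 (shut) to 1 (fully open), so that 0 is half open. In form: [[ax, ay, az, x, y, z, grip], ...]. A call has 1 to 10 rows; each row shifts and turns the pose as measured when the row begins, along the tool's axes as they then stand; what a row does not reach is not made up. A row lasts 1/10 s, in which the tool goes at most 50 mm and 8.59 degrees, less where a joint would pass 70% of its speed; a pose out of reach is approached as far as the arm can. A call with a gripper value outside its range is refused whole. The fingers move at their own pace and stop on an object; "squeeze" is the grip in N (left out, the last holds). Time passes only in rows, so rows that do not move let the fingers close. It gives the time, the measured TCP pose, the force and the opening at its end, in the units of the state.
- r.get_state(): the state, without advancing time (a new reading comes with each control period).
- r.capture(name): name is "scene" or "top" or "wrist"; returns the picture (384x512x3 uint8, red, green, blue); there is no depth.
- r.camera_info(name): a dict with "vertical_fov" (degrees; the focal length in pixels is half the picture's height over the tangent of half this angle, whatever the lens; pixels are square), "cx", "cy" (the principal point, pixels), "view" (4x4, takes a point from world to camera coordinates). Camera axes: x right, y down, z forward; pixel columns grow to the right and rows downward; lengths in m; the calibration is good to about 2 mm. The wrist camera is an equidistant fisheye: a pixel r from the principal point sees the ray r / f radians off the axis. A picture is of the moment at which its call begins: read the wrist's pose just before it. camera_info takes no time and is no camera call; for the wrist camera it gives the pose at the moment of the call.
- r.close_job(): hands the job in, once; it reports no verdict.
The state is a dict: "time_s": time; "joints": joint angles; "qd": joint speeds; "joint_torque": joint torques, N m; "tcp_pos": TCP position; "eef_rot": TCP orientation; "contact_force": force on the tool from outside, world axes, zero at the start; "moment": the same for the moment, N m; "gripper_width": finger opening in m.
Only numpy, scipy, OpenCV 4.12 (cv2) and the standard library are available. Lean on these libraries where they do the work, as an engineer would, in place of code of your own. Each camera call takes 0.05 s, during which the arm holds its last target.

## Working session

There is one attempt and no reset: what is moved stays moved. The work goes in short steps, Python scripts to look and compute and a tool call to move; the robot and the scene stay as the last step left them, time stands still between calls to the robot, and variables do not carry over. Pictures are saved under pics/ and viewed, and the job is handed in when it is done.

Besides the shell and the picture viewer there is one more tool, called after "Emit:" by a JSON object that holds its "method" and its "body", one argument or row to a line. step_arm: Moves the arm, as the interface text tells. Its arguments: {"type":"object","properties":{"deltas":{"type":"array","items":{"type":"array","items":{"type":"number"}}},"squeeze":{"type":"number"}},"required":["deltas"]}

```bash
mkdir -p pics; ls; python3 - <<'E'
from plant import r
import cv2
for n in ["scene","top","wrist"]:
    i=r.camera_info(n); print(n,i)
    im=r.capture(n); cv2.imwrite(f"pics/{n}0.png",im[:,:,::-1])
s=r.get_state();print(s)
E
```

```text
pics
scene {'vertical_fov': 53.097343905329154, 'cx': 256.96118239398, 'cy': 188.24460515126194, 'view': array([[ 0.68671635, -0.72692375, -0.00158451, -0.33813881],
       [-0.39562288, -0.37190988, -0.83974138,  0.2799302 ],
       [ 0.60983866,  0.577291  , -0.54298426,  0.58003242],
       [ 0.        ,  0.        ,  0.        ,  1.        ]])}
top {'vertical_fov': 50.481973874600946, 'cx': 248.34272754481057, 'cy': 190.4292757689587, 'view': array([[ 0.09830694, -0.995152  ,  0.00286978, -0.01200277],
       [-0.97423358, -0.09682792, -0.20369899,  0.5156426 ],
       [ 0.20298934,  0.01722919, -0.97902936,  0.87924266],
       [ 0.        ,  0.        ,  0.        ,  1.        ]])}
wrist {'vertical_fov': 65.70646984690485, 'cx': 250.97804486964398, 'cy': 188.34199344882583, 'view': array([[-0.33859306, -0.94093084,  0.0019747 ,  0.67396122],
       [-0.9111727 ,  0.32840683,  0.24882376, -0.03021007],
       [-0.23477445,  0.0824507 , -0.96854677,  0.38936195],
       [ 0.        ,  0.        ,  0.        ,  1.        ]])}
{'time_s': 0.15, 'joints': array([ 8.66936741e+01,  2.05831489e+01,  6.45462112e-01, -1.41028660e-02,
       -7.01339215e+01, -1.65083294e+01]), 'qd': array([-0.08352653, -0.09072308,  0.16061969,  0.07121013, -0.06209012,
       -0.05972163]), 'joint_torque': array([-1.98152949e-03, -5.83275783e+01,  2.93286270e+01,  7.00115427e+00,
        8.77367769e-03, -1.11890590e-04]), 'tcp_pos': array([0.22869865, 0.63469387, 0.22582392]), 'eef_rot': array([-1.79992363e+02, -7.24242118e-02, -1.09819461e+02]), 'contact_force': array([-0.0132805 ,  0.17946367, -0.06584416]), 'moment': array([ 0.01333754, -0.00626551,  0.02651663]), 'gripper_width': 0.08755487500088814}
```

View pics/scene0.png

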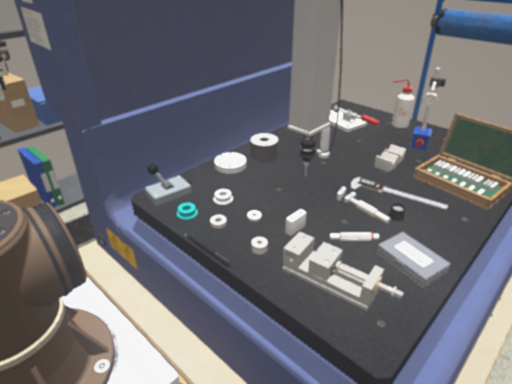

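View pics/top0.png

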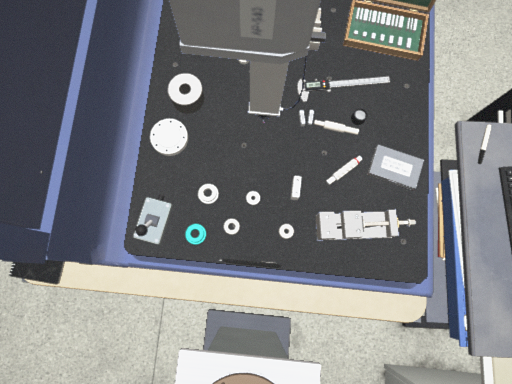

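View pics/wrist0.png

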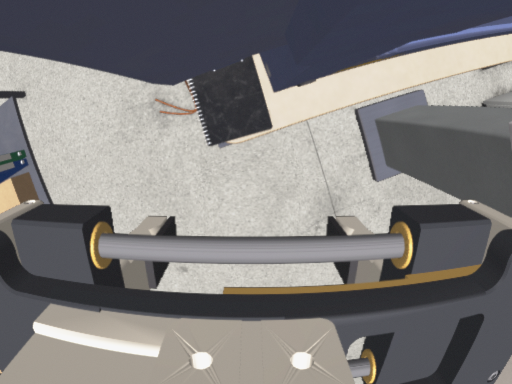

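The flanged bush looks to be at top view (208,193), the turquoise look-alike at (196,234), the box at (153,219) with its ball at (141,230). Next I'll zoom in and measure.

```bash
cat > h.py <<'E'
import numpy as np, cv2
from plant import r
def ray(n,u,v):
    i=r.camera_info(n); f=192/np.tan(np.radians(i["vertical_fov"]/2)); V=i["view"]
    d=V[:3,:3].T@np.array([(u-i["cx"])/f,(v-i["cy"])/f,1]); o=-V[:3,:3].T@V[:3,3]; return o,d
def plane(n,u,v,z):
    o,d=ray(n,u,v); return o+d*(z-o[2])/d[2]
def proj(n,p):
    i=r.camera_info(n); f=192/np.tan(np.radians(i["vertical_fov"]/2)); c=i["view"]@np.append(p,1); return f*c[0]/c[2]+i["cx"],f*c[1]/c[2]+i["cy"]
def tri(u1,u2):
    o1,d1=ray("top",*u1);o2,d2=ray("scene",*u2)
    A=np.array([d1,-d2]).T; t=np.linalg.lstsq(A,o2-o1,rcond=None)[0]
    return o1+d1*t[0],o2+d2*t[1]
E
python3 - <<'E'
from h import *
t=cv2.imread("pics/top0.png");s=cv2.imread("pics/scene0.png")
cv2.imwrite("pics/topz.png",cv2.resize(t[160:280,110:310],None,fx=4,fy=4,interpolation=cv2.INTER_CUBIC))
cv2.imwrite("pics/scenez.png",cv2.resize(s[150:270,130:330],None,fx=4,fy=4,interpolation=cv2.INTER_CUBIC))
g=cv2.cvtColor(t,cv2.COLOR_BGR2GRAY)
m=(g>110).astype(np.uint8); n,l,st,c=cv2.connectedComponentsWithStats(m)
for k in range(1,n):
    x,y,w,h,a=st[k]
    if 125<x<310 and 170<y<260 and a>20: print("top",st[k],c[k],plane("top",*c[k],0.008),plane("top",*c[k],0.012))
g=cv2.cvtColor(s,cv2.COLOR_BGR2GRAY)
m=(g>130).astype(np.uint8); n,l,st,c=cv2.connectedComponentsWithStats(m)
for k in range(1,n):
    x,y,w,h,a=st[k]
    if 140<x<310 and 170<y<260 and a>20: print("sc",st[k],c[k],plane("scene",*c[k],0.008))
E
```

```text
top [291 175  11  25 217] [296.01382488 187.06912442] [ 0.54323463 -0.07369247  0.008     ] [ 0.54232355 -0.07328938  0.012     ]
top [197 183  22  21 313] [207.87859425 193.33226837] [0.50698915 0.13555483 0.008     ] [0.50622943 0.13508413 0.012     ]
top [246 191  15  14 165] [252.67878788 197.49090909] [0.50750671 0.02766613 0.008     ] [0.50674483 0.02764595 0.012     ]
top [ 133  197   39   47 1072] [152.9636194  219.17070896] [0.43222209 0.25742437 0.008     ] [0.43177459 0.25644474 0.012     ]
top [223 218  17  17 197] [231.14213198 225.92385787] [0.4345284  0.07166578 0.008     ] [0.43407127 0.07146187 0.012     ]
top [185 223  21  22 293] [195.28668942 233.81569966] [0.40772476 0.15349533 0.008     ] [0.40737956 0.15294971 0.012     ]
top [279 223  15  16 179] [286.00558659 230.68715084] [ 0.43608243 -0.05807103  0.008     ] [ 0.43561881 -0.05773318  0.012     ]
sc [145 173  46  26 556] [166.89928058 186.46402878] [0.44226211 0.27668154 0.008     ]
sc [213 188  21  17 284] [222.64788732 196.28169014] [0.51122739 0.13645869 0.008     ]
sc [177 202  21  17 199] [186.71356784 210.00502513] [0.41296456 0.15564314 0.008     ]
sc [246 209  16  12 146] [253.8630137  214.71917808] [0.50927671 0.02592186 0.008     ]
sc [286 209  21  26 373] [295.28150134 220.69168901] [ 0.55792591 -0.05908614  0.008     ]
sc [209 214  18  13 182] [217.91208791 219.86263736] [0.43831361 0.07258879 0.008     ]
sc [284 231  31  25 428] [298.70327103 243.02570093] [ 0.50225364 -0.11277604  0.008     ]
sc [251 236  17  17 229] [258.96943231 243.62882096] [ 0.44295305 -0.05259153  0.008     ]
sc [ 298  242  106   56 2001] [346.03498251 271.71014493] [ 0.49888   -0.2318087  0.008    ]
```

View pics/topz.png

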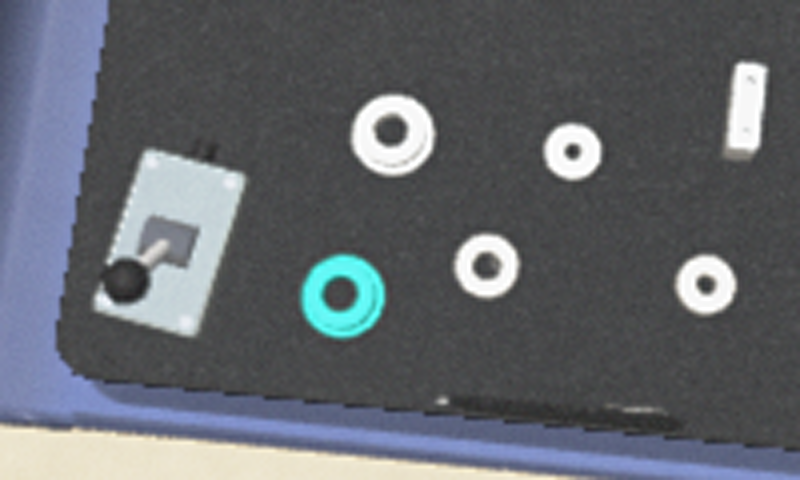

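View pics/scenez.png

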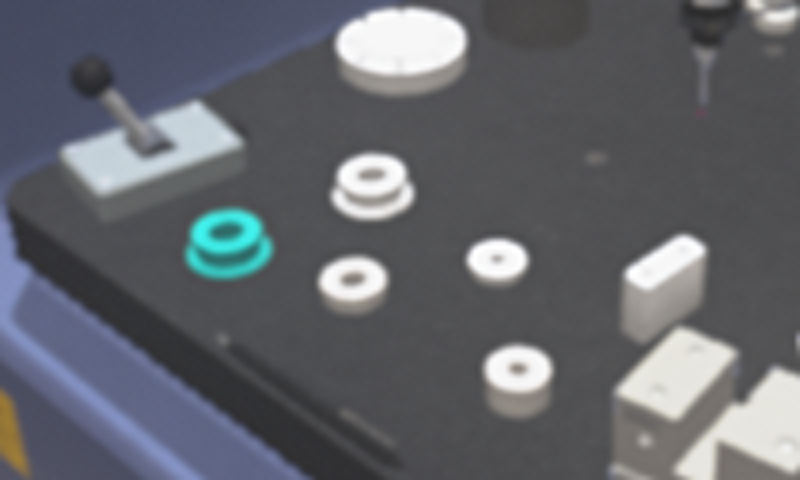

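Zoomed in: the flanged bush (bore at zoom (391,129) top, (372,174) scene) is the grey part with a visible flange step. Ball is at zoom (127,280) top and (92,75) scene, and the box corners are clear.

```bash
python3 - <<'E'
from h import *
T=lambda x,y:((x+.5)/4-.5+110,(y+.5)/4-.5+160)
S=lambda x,y:((x+.5)/4-.5+130,(y+.5)/4-.5+150)
np.set_printoptions(precision=4,suppress=True)
print("bush top",plane("top",*T(391,129),.018),"scene",plane("scene",*S(372,174),.018),tri(T(391,129),S(372,174)))
print("ball",plane("top",*T(127,280),.083),plane("scene",*S(92,75),.083),tri(T(127,280),S(92,75)))
c=[plane("top",*T(*p),.025) for p in [(147,148),(246,177),(196,338),(92,312)]]
for p in c: print(p)
c=np.array(c); print("ctr",c.mean(0)); x=(c[0]+c[1]-c[2]-c[3])/2; y=(c[0]+c[3]-c[1]-c[2])/2
print(x,np.degrees(np.arctan2(x[1],x[0])),np.linalg.norm(x),y,np.linalg.norm(y))
c=[plane("scene",*S(*p),.025) for p in [(62,155),(193,100),(244,145),(102,196)]]
for p in c: print(p)
print(np.mean(c,0))
# wall and other parts
for p in [(343,294)]: print("turq",plane("top",*T(*p),.018))
for q in [(572,152,.008),(487,266,.012),(706,285,.02)]: print(plane("top",*T(*q[:2]),q[2]))
for p in [(70,330),(108,10)]: print("edge",plane("top",*T(*p),0))
E
```

```text
bush top [0.5085 0.136  0.018 ] scene [0.5111 0.1356 0.018 ] (array([0.5083, 0.1359, 0.0188]), array([0.5101, 0.1345, 0.0189]))
ball [0.3987 0.2607 0.083 ] [0.404  0.2654 0.083 ] (array([0.3984, 0.2595, 0.0875]), array([0.4001, 0.2584, 0.0874]))
[0.4816 0.2764 0.025 ]
[0.4702 0.2162 0.025 ]
[0.3745 0.2319 0.025 ]
[0.3833 0.2936 0.025 ]
ctr [0.4274 0.2545 0.025 ]
[ 0.097  -0.0164  0.    ] -9.61718862895769 0.09839769364560708 [0.0101 0.0609 0.    ] 0.061774941130482236
[0.3852 0.2856 0.025 ]
[0.4827 0.2803 0.025 ]
[0.471  0.2114 0.025 ]
[0.3763 0.2285 0.025 ]
[0.4288 0.2514 0.025 ]
turq [0.4085 0.1521 0.018 ]
[0.5072 0.0278 0.008 ]
[0.4337 0.0709 0.012 ]
[ 0.4343 -0.0574  0.02  ]
edge [0.3731 0.312  0.    ]
edge [0.5688 0.3198 0.    ]
```

```bash
python3 - <<'E'
from h import *
t=cv2.imread("pics/top0.png");s=cv2.imread("pics/scene0.png")
cv2.imwrite("pics/topw.png",cv2.resize(t[0:300,0:240],None,fx=2,fy=2,interpolation=cv2.INTER_CUBIC))
cv2.imwrite("pics/scenew.png",cv2.resize(s[0:290,0:350],None,fx=2,fy=2,interpolation=cv2.INTER_CUBIC))
for n in("top","scene"): print(ray(n,256,190))
E
```

```text
(array([0.32505941, 0.02283538, 0.9658747 ]), array([ 0.20586457, -0.00137933, -0.97876069]))
(array([-0.01077395, -0.47653982,  0.54948166]), array([ 0.60631374,  0.57741034, -0.5468163 ]))
```

View pics/topw.png

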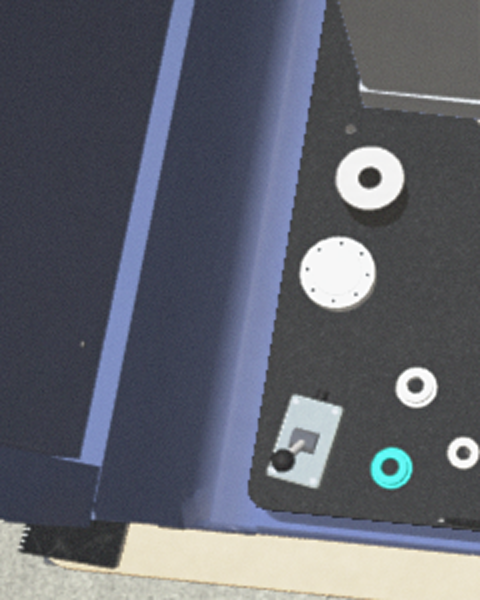

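View pics/scenew.png

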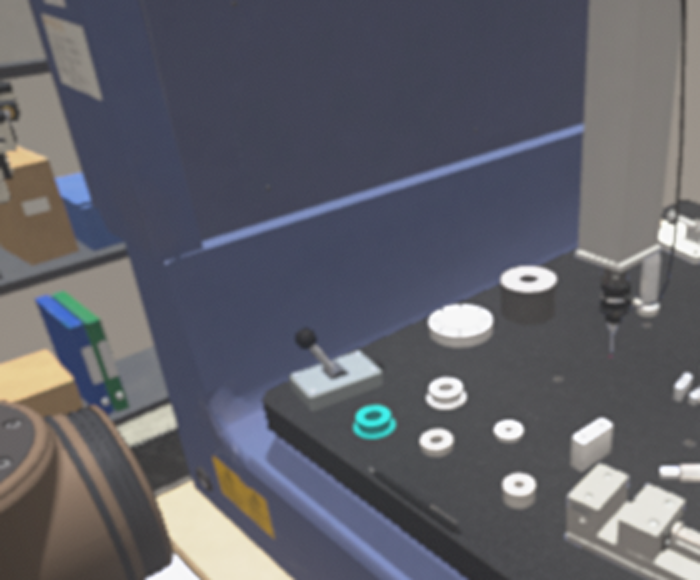

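```bash
python3 - <<'E'
from h import *
np.set_printoptions(precision=3,suppress=True)
for a,b in [((82,460),(203,244)),((100,464),(203,248)),((100,464),(167,263)),((94,518),(167,263))]:
    print(tri((a[0]/2,a[1]/2),(b[0]/2,b[1]/2)))
for a in [(205,525),(225,400),(265,200)]: print(plane("top",a[0]/2,a[1]/2,0),plane("top",a[0]/2,a[1]/2,-.05))
E
```

```text
(array([0.372, 0.435, 0.165]), array([0.378, 0.432, 0.163]))
(array([0.37 , 0.416, 0.165]), array([0.37 , 0.416, 0.165]))
(array([0.371, 0.428, 0.142]), array([0.333, 0.444, 0.148]))
(array([0.317, 0.413, 0.164]), array([0.32 , 0.411, 0.163]))
[0.321 0.362 0.   ] [ 0.32   0.379 -0.05 ]
[0.47  0.363 0.   ] [ 0.477  0.381 -0.05 ]
[0.729 0.355 0.   ] [ 0.75   0.373 -0.05 ]
```

```bash
cat >> h.py <<'E'
from scipy.spatial.transform import Rotation as Ro
def go(t,yaw=None):
    s=r.get_state(); Rm=Ro.from_euler('xyz',s["eef_rot"],degrees=True)
    print("t",round(s["time_s"],2),"pos",s["tcp_pos"].round(4),"rot",s["eef_rot"].round(2),"F",s["contact_force"].round(2))
    print("shift mm (tool)",(Rm.inv().apply(np.array(t)-s["tcp_pos"])*1000).round(1))
    if yaw is not None: print("rotvec",(Rm.inv()*Ro.from_euler('xyz',[180,0,yaw],degrees=True)).as_rotvec().round(4))
E
python3 -c "
from h import *
go([.16,.42,.2],170.4)"
```

```text
t 0.15 pos [0.2287 0.6347 0.2258] rot [-1.7999e+02 -7.0000e-02 -1.0982e+02] F [-0.01  0.18 -0.07]
shift mm (tool) [225.2  -8.2  26.1]
rotvec [-1.0000e-03 -1.0000e-03  1.3924e+00]
```

Emit:
{"method": "step_arm", "body": {
  "deltas": [
    [0, 0, 0, 45, -2, 4, -1],
    [0, 0, 0, 45, -2, 4, -1],
    [0, 0, 0, 45, -2, 4, -1],
    [0, 0, 0, 45, -2, 4, -1],
    [0, 0, 0, 45, -2, 4, -1],
    [0, 0, 0, 0, 0, 0, -1]
  ]
}}

```text
time_s: 0.75
tcp_pos: [0.1602, 0.4099, 0.1997]
eef_rot: [-179.9, -0.5, -109.9]
contact_force: [-0.2, 0.9, -0.3]
gripper_width: 0.0453
```

Emit:
{"method": "step_arm", "body": {
  "deltas": [
    [0, 0, 0.145, 0, 0, 0, -1],
    [0, 0, 0.145, 0, 0, 0, -1],
    [0, 0, 0.145, 0, 0, 0, -1],
    [0, 0, 0.145, 0, 0, 0, -1],
    [0, 0, 0.145, 0, 0, 0, -1],
    [0, 0, 0.145, 0, 0, 0, -1],
    [0, 0, 0.145, 0, 0, 0, -1],
    [0, 0, 0.145, 0, 0, 0, -1],
    [0, 0, 0, 0, 0, 0, -1]
  ]
}}

```text
time_s: 1.65
tcp_pos: [0.1597, 0.4086, 0.2005]
eef_rot: [-179.6, -0.1, -178.6]
contact_force: [-0.8, -0.6, 0.2]
gripper_width: 0.0007
```

```bash
python3 -c "
from h import *
go([.342,.269,.16],170.4)"
```

```text
t 1.65 pos [0.1597 0.4086 0.2005] rot [-1.7960e+02 -1.2000e-01 -1.7859e+02] F [-0.81 -0.59  0.24]
shift mm (tool) [-178.9 -143.7   41.1]
rotvec [-0.0072 -0.0015  0.1921]
```

Emit:
{"method": "step_arm", "body": {
  "deltas": [
    [0, 0, 0, -36, -29, 0, -1],
    [0, 0, 0, -36, -29, 0, -1],
    [0, 0, 0, -36, -29, 0, -1],
    [0, 0, 0, -36, -29, 0, -1],
    [0, 0, 0, -35, -28, 0, -1],
    [0, 0, 0.096, 0, 0, 20, -1],
    [0, 0, 0.096, 0, 0, 20, -1],
    [0, 0, 0, 0, 0, 0, -1]
  ]
}}

```text
time_s: 2.45
tcp_pos: [0.3514, 0.2668, 0.1613]
eef_rot: [-179.8, 0.0, 172.5]
contact_force: [-0.7, -0.0, -0.3]
gripper_width: 0.0009
```

```bash
python3 -c "
from h import *
go([.342,.269,.073],170.4)
for n in ['scene','top','wrist']: cv2.imwrite(f'pics/{n}1.png',r.capture(n)[:,:,::-1])
"
```

```text
t 2.45 pos [0.3514 0.2668 0.1613] rot [-1.7980e+02  5.0000e-02  1.7246e+02] F [-0.69 -0.04 -0.27]
shift mm (tool) [ 9.7  1.3 88.3]
rotvec [-0.0034  0.0009  0.036 ]
```

View pics/wrist1.png

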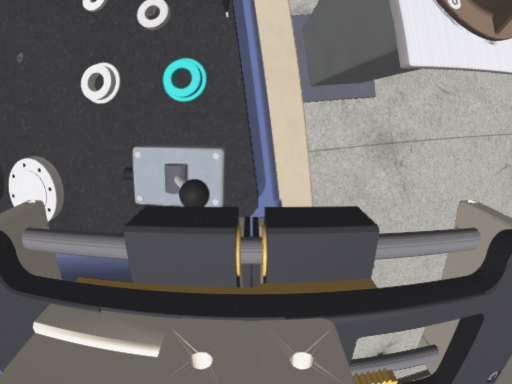

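View pics/scene1.png

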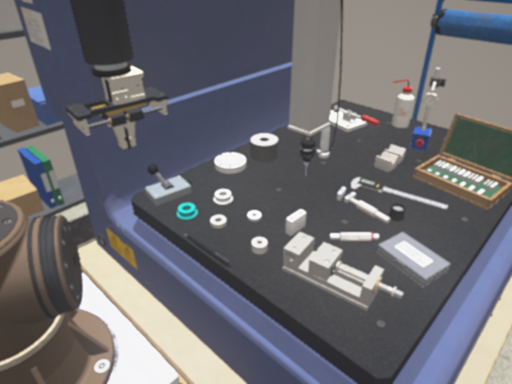

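The wrist view shows the box squared to the tool (ball (194,194), bush bore (98,82)). I'll use it to refine the ball and bush positions.

```bash
cat >> h.py <<'E'
def wplane(u,v,z):
    i=r.camera_info("wrist"); f=192/np.tan(np.radians(i["vertical_fov"]/2)); V=i["view"]
    a=np.array([u-i["cx"],v-i["cy"]]); q=np.linalg.norm(a); th=q/f
    d=V[:3,:3].T@np.array([*(a/q*np.sin(th)),np.cos(th)]); o=-V[:3,:3].T@V[:3,3]; return o+d*(z-o[2])/d[2]
E
python3 -c "
from h import *
print('ball',wplane(194,194,.083)); print('bush',wplane(98,82,.018))
c=[wplane(*p,.025) for p in [(134,147),(223,148),(225,207),(134,206)]]; print(np.array(c),np.mean(c,0))"
```

```text
ball [0.40043591 0.26220257 0.083     ]
bush [0.50659764 0.13856427 0.018     ]
[[0.47105169 0.21792302 0.025     ]
 [0.37680448 0.23309551 0.025     ]
 [0.38387066 0.29479888 0.025     ]
 [0.48532349 0.28191148 0.025     ]] [0.42926258 0.25693222 0.025     ]
```

Emit:
{"method": "step_arm", "body": {
  "deltas": [
    [0, 0, 0.036, 5, 0.5, 30, -1],
    [0, 0, 0, 5, 0.5, 30, -1],
    [0, 0, 0, 0, 0, 26, -1],
    [0, 0, 0, 0, 0, 0, -1]
  ]
}}

```text
time_s: 3.0
tcp_pos: [0.3436, 0.2778, 0.0814]
eef_rot: [179.4, 0.5, 171.6]
contact_force: [0.0, -0.1, 0.0]
gripper_width: 0.0004
```

```bash
python3 -c "
from h import *
go([.462,.249,.073],170.4)"
```

```text
t 3.0 pos [0.3436 0.2778 0.0814] rot [179.36   0.46 171.64] F [ 0.   -0.09  0.04]
shift mm (tool) [-121.2  -11.4    9.3]
rotvec [0.0112 0.0078 0.0217]
```

Emit:
{"method": "step_arm", "body": {
  "deltas": [
    [0.011, 0.008, 0.02, 0, -9, 9, -1],
    [0, 0, 0, 0, 0, 0, -1]
  ]
}}

```text
time_s: 3.2
tcp_pos: [0.3426, 0.2704, 0.0741]
eef_rot: [179.9, 0.0, 170.7]
contact_force: [-0.2, 0.2, 0.7]
gripper_width: 0.0003
```

```bash
python3 -c "
from h import *
go([.400,.260,.073],170.4)"
```

```text
t 3.2 pos [0.3426 0.2704 0.0741] rot [1.7992e+02 2.0000e-02 1.7073e+02] F [-0.17  0.22  0.71]
shift mm (tool) [-58.3  -1.    1.1]
rotvec [0.0015 0.0004 0.0057]
```

Emit:
{"method": "step_arm", "body": {
  "deltas": [
    [0, 0, 0, -10, 0, 0, -1],
    [0, 0, 0, -10, 0, 0, -1],
    [0, 0, 0, -10, 0, 0, -1],
    [0, 0, 0, -10, 0, 0, -1],
    [0, 0, 0, -10, 0, 0, -1],
    [0, 0, 0, -10, 0, 0, -1]
  ]
}}

```text
time_s: 3.8
tcp_pos: [0.408, 0.2622, 0.0782]
eef_rot: [179.6, 0.2, 170.9]
contact_force: [-1.1, 1.1, 1.0]
gripper_width: 0.0003
```

```bash
python3 -c "
from h import *
go([.4285,.254,.073],170.4)
cv2.imwrite('pics/wrist2.png',r.capture('wrist')[:,:,::-1])"
```

```text
t 3.8 pos [0.408  0.2622 0.0782] rot [1.7956e+02 1.7000e-01 1.7087e+02] F [-1.14  1.13  1.05]
shift mm (tool) [-21.5  -4.9   5.2]
rotvec [0.0077 0.0029 0.0081]
```

View pics/wrist2.png

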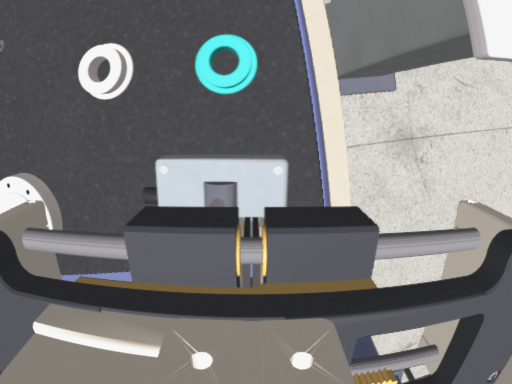

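Emit:
{"method": "step_arm", "body": {
  "deltas": [
    [0, 0, 0, -8, -3, 4, -1],
    [0, 0, 0, -5, -2, 1, -1],
    [0, 0, 0, -3, 0, 0, -1]
  ]
}}

```text
time_s: 4.15
tcp_pos: [0.4258, 0.254, 0.0722]
eef_rot: [179.6, 0.2, 170.8]
contact_force: [-0.2, 0.2, -0.9]
gripper_width: 0.0002
```

```bash
python3 -c "
from h import *
go([.4285,.254,.073],170.4)"
```

```text
t 4.15 pos [0.4258 0.254  0.0722] rot [179.58   0.18 170.82] F [-0.17  0.23 -0.91]
shift mm (tool) [-2.7  0.4 -0.8]
rotvec [0.0074 0.0031 0.0073]
```

Emit:
{"method": "step_arm", "body": {
  "deltas": [
    [0, 0, 0, -3, 0, 0, -1],
    [0, 0, 0, 0, 0, 0, -1]
  ]
}}

```text
time_s: 4.35
tcp_pos: [0.4289, 0.253, 0.0718]
eef_rot: [179.6, 0.1, 170.8]
contact_force: [0.4, -0.6, 0.3]
gripper_width: 0.0004
```

Emit:
{"method": "step_arm", "body": {
  "deltas": [
    [0, 0, 0, -3, 0, 0, -1]
  ]
}}

```text
time_s: 4.45
tcp_pos: [0.4316, 0.2524, 0.0717]
eef_rot: [179.7, 0.1, 170.8]
contact_force: [-0.1, -0.5, -1.3]
gripper_width: 0.0006
```

```bash
python3 -c "
from h import *
go([.4285,.254,.073],170.4)
for n in ['scene','top']:
  im=r.capture(n)[:,:,::-1]; im=im[120:240,90:290] if n=='scene' else im[160:280,90:290]
  cv2.imwrite(f'pics/{n}3.png',cv2.resize(im,None,fx=4,fy=4,interpolation=cv2.INTER_CUBIC))"
```

```text
t 4.45 pos [0.4316 0.2524 0.0717] rot [1.7965e+02 1.3000e-01 1.7080e+02] F [-0.11 -0.48 -1.29]
shift mm (tool) [ 3.3  1.1 -1.3]
rotvec [0.0061 0.0022 0.007 ]
```

View pics/scene3.png

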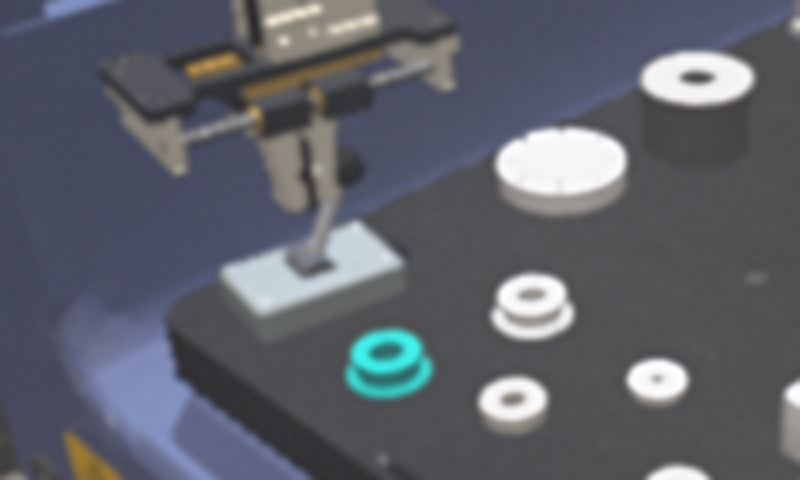

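View pics/top3.png

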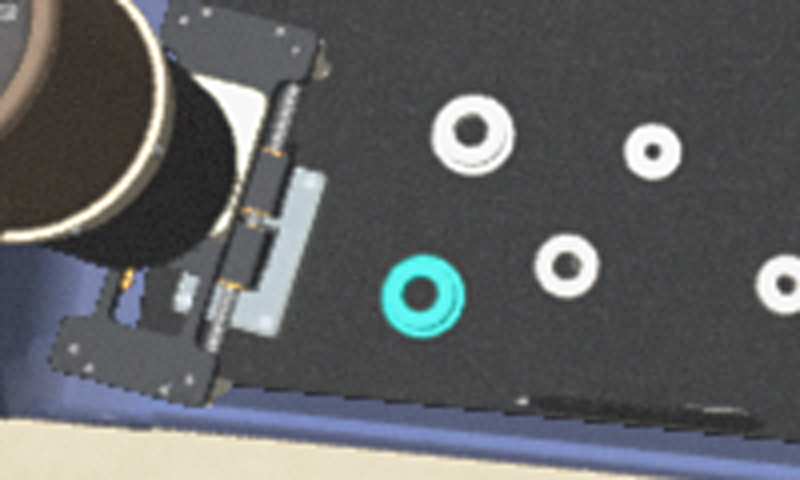

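The toggle is following the fingers but isn't at the stop yet, because the finger tips are thinner than I assumed. Continuing.

Emit:
{"method": "step_arm", "body": {
  "deltas": [
    [0, 0, 0, -3, 0, 0, -1],
    [0, 0, 0, -3, 0, 0, -1]
  ]
}}

```text
time_s: 4.75
tcp_pos: [0.4355, 0.2514, 0.0714]
eef_rot: [179.7, -0.1, 170.8]
contact_force: [-25.5, 9.9, 11.1]
gripper_width: 0.0006
```

Emit:
{"method": "step_arm", "body": {
  "deltas": [
    [0, 0, 0, -3, 0, 0, -1]
  ]
}}

```text
time_s: 4.85
tcp_pos: [0.4356, 0.2514, 0.0713]
eef_rot: [179.7, -0.3, 170.7]
contact_force: [-28.6, 10.4, 17.1]
gripper_width: 0.0003
```

Emit:
{"method": "step_arm", "body": {
  "deltas": [
    [0, 0, 0, -3, 0.5, -1, -1]
  ]
}}

```text
time_s: 4.95
tcp_pos: [0.4351, 0.2515, 0.0717]
eef_rot: [179.7, -0.6, 170.7]
contact_force: [-20.5, 8.1, 3.7]
gripper_width: 0.0006
```

Hard stop reached (about 27 N). Now I'll back off and lift.

Emit:
{"method": "step_arm", "body": {
  "deltas": [
    [0, 0, 0, 15, 0, 0, -1],
    [0, 0, 0, 15, 0, 0, -1],
    [0, 0, 0, 0, 0, -25, -1],
    [0, 0, 0, 0, 0, -25, -1],
    [0, 0, 0, 0, 0, 0, -1]
  ]
}}

```text
time_s: 5.45
tcp_pos: [0.405, 0.2574, 0.124]
eef_rot: [179.7, -0.6, 170.8]
contact_force: [0.7, 0.1, -0.3]
gripper_width: 0.0005
```

```bash
python3 -c "
from h import *
go([.508,.1365,.125],170.4)
for n in ['scene','top']:
  im=r.capture(n)[:,:,::-1]; im=im[120:240,90:290] if n=='scene' else im[160:280,90:290]
  cv2.imwrite(f'pics/{n}4.png',cv2.resize(im,None,fx=4,fy=4,interpolation=cv2.INTER_CUBIC))"
```

```text
t 5.45 pos [0.405  0.2574 0.124 ] rot [179.75  -0.62 170.83] F [ 0.72  0.1  -0.28]
shift mm (tool) [-121.  -102.9   -2.8]
rotvec [ 0.0044 -0.0108  0.0075]
```

View pics/scene4.png

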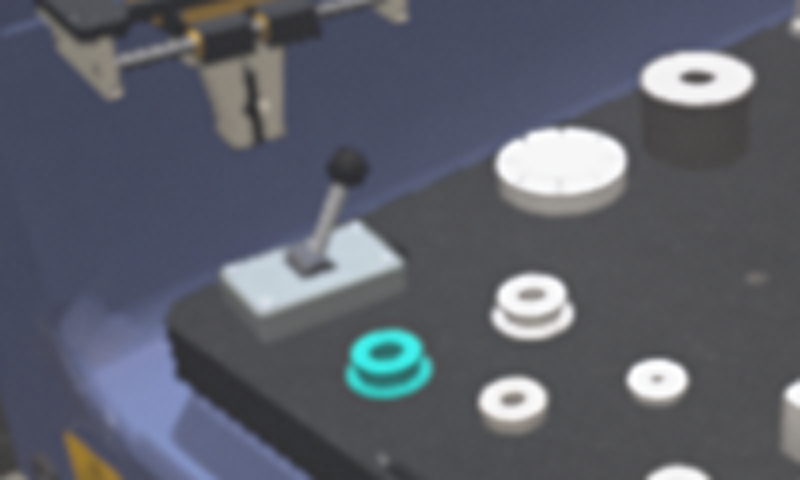

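The ball is now at scene (176.4,161.5), leaning away from the robot. Next I'll check the toggle's angle by projection.

```bash
python3 -c "
from h import *
c=np.array([.4285,.2545,0]);x=np.array([np.cos(-.168),np.sin(-.168),0])
for a in [.5,.45,.4,.3,0,-.5]:
  p=c+x*.07*np.sin(a)+np.array([0,0,.022+.07*np.cos(a)]); u,v=proj('scene',p); print(a,p.round(3),round((u-90)*4,1),round((v-120)*4,1))
print('off in this crop',(92+160),75+120)"
```

```text
0.5 [0.462 0.249 0.083] 344.0 168.4
0.45 [0.459 0.249 0.085] 339.2 167.6
0.4 [0.455 0.25  0.086] 334.3 167.1
0.3 [0.449 0.251 0.089] 324.2 166.8
0 [0.428 0.254 0.092] 292.7 172.2
-0.5 [0.395 0.26  0.083] 243.2 201.1
off in this crop 252 195
```

```bash
python3 - <<'E'
from h import *
a=cv2.imread("pics/scene0.png")[120:240,90:290];a=cv2.resize(a,None,fx=4,fy=4,interpolation=cv2.INTER_CUBIC)
b=cv2.imread("pics/scene4.png")
print(a[195,252],b[167,347],a[150,252],b[130,347])
cv2.imwrite("pics/cmp.png",np.hstack([cv2.resize(a[140:240,200:300],None,fx=4,fy=4),cv2.resize(b[120:220,300:400],None,fx=4,fy=4)]))
for im,(x,y) in((a,(252,195)),(b,(347,167))):
    m=(im.max(2)<48).astype(np.uint8); n,l,st,c=cv2.connectedComponentsWithStats(m)
    for k in range(1,n):
        if np.hypot(*(c[k]-[x,y]))<15: print(st[k],c[k])
E
```

```text
[61 57 58] [61 59 58] [98 76 70] [101  79  73]
[245 206   9   5  31] [249.16129032 208.22580645]
[256 208   1   1   1] [256. 208.]
[355 177   1   1   1] [355. 177.]
```

View pics/cmp.png

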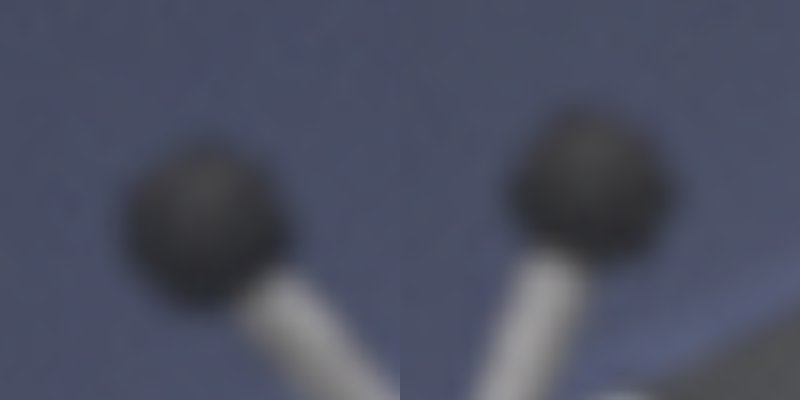

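Force direction at the stall (about 29° up from horizontal, normal to a lever at 0.5 rad) and the stalled position both indicate the end stop. Moving on to the bush.

Emit:
{"method": "step_arm", "body": {
  "deltas": [
    [0, 0, 0, -24, -20, 0, -1],
    [0, 0, 0, -24, -20, 0, -1],
    [0, 0, 0, -24, -20, 0, -1],
    [0, 0, 0, -24, -20, 0, -1],
    [0, 0, 0, -20, -18, 0, -1],
    [0, 0, 0, 0, 0, 0, -1]
  ]
}}

```text
time_s: 6.15
tcp_pos: [0.5046, 0.1361, 0.1143]
eef_rot: [-179.9, -1.0, 170.9]
contact_force: [-0.2, 0.7, -0.3]
gripper_width: 0.0005
```

```bash
python3 -c "
from h import *
go([.508,.1365,.08],170.4)
for n in ['scene','top','wrist']:
  im=r.capture(n)[:,:,::-1]
  if n!='wrist': im=cv2.resize(im[120:240,90:290] if n=='scene' else im[160:280,90:290],None,fx=4,fy=4,interpolation=cv2.INTER_CUBIC)
  cv2.imwrite(f'pics/{n}5.png',im)"
```

```text
t 6.15 pos [0.5046 0.1361 0.1143] rot [-179.87   -1.    170.95] F [-0.17  0.72 -0.3 ]
shift mm (tool) [-3.9  1.  34.3]
rotvec [-0.0023 -0.0175  0.0096]
```

View pics/scene5.png

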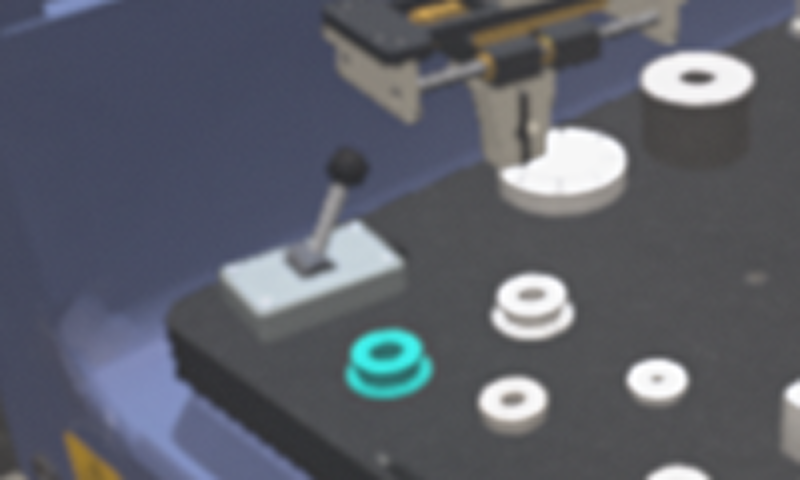

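View pics/top5.png

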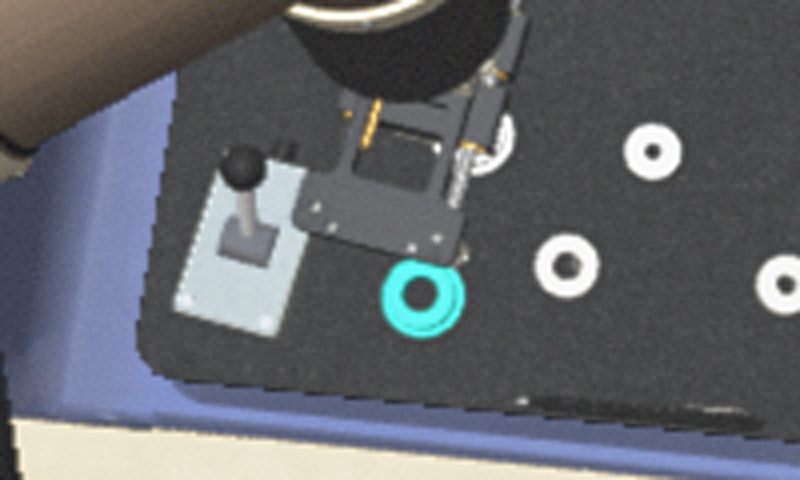

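View pics/wrist5.png

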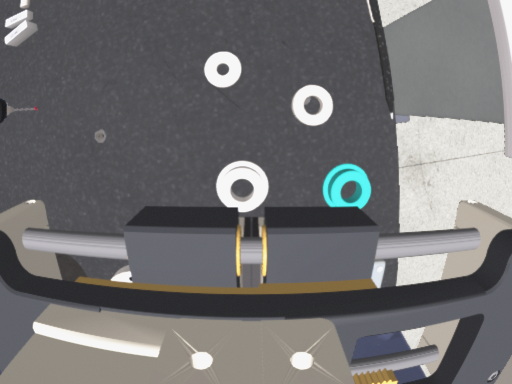

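```bash
python3 -c "
from h import *
print('ball on',plane('top',150.4,201.4,.083), tri((150.4,201.4),(90+348/4,120+166.5/4)))
print('bush',wplane(242.5,189,.018), wplane(242.5,188,.012))
go([.508,.137,.08],170.4)"
```

```text
ball on [0.46226076 0.2504029  0.083     ] (array([0.4621455 , 0.25021172, 0.08374171]), array([0.46448943, 0.2486512 , 0.08370373]))
bush [0.50938282 0.13591407 0.018     ] [0.50954561 0.13650848 0.012     ]
t 6.3 pos [0.5032 0.1381 0.1148] rot [-179.91   -1.    171.05] F [ 0.11  0.66 -0.82]
shift mm (tool) [-5.5 -0.2 34.7]
rotvec [-0.0017 -0.0175  0.0113]
```

Ball triangulates to (0.462, 0.250, 0.084), which is the full-on end. Bush is at (0.509, 0.136). Descending.

Emit:
{"method": "step_arm", "body": {
  "deltas": [
    [0, -0.017, 0.01, -6, -1, 20, -1],
    [0, 0, 0, 0, 0, 20, -1],
    [0, 0, 0, 0, 0, 0, -1]
  ]
}}

```text
time_s: 6.6
tcp_pos: [0.5079, 0.1382, 0.0739]
eef_rot: [-180.0, 0.1, 170.6]
contact_force: [-0.3, 0.1, -0.3]
gripper_width: 0.0003
```

```bash
python3 -c "
from h import *
go([.509,.136,.039],170.4)"
```

```text
t 6.6 pos [0.5079 0.1382 0.0739] rot [-1.7997e+02  6.0000e-02  1.7060e+02] F [-0.35  0.1  -0.33]
shift mm (tool) [-1.4 -1.9 34.9]
rotvec [-0.0005  0.0011  0.0035]
```

Emit:
{"method": "step_arm", "body": {
  "deltas": [
    [0, 0, 0, -1.5, -2, 15, -1],
    [0, 0, 0, 0, 0, 15, -1],
    [0, 0, 0, 0, 0, 0, -1]
  ]
}}

```text
time_s: 6.9
tcp_pos: [0.5089, 0.1384, 0.0451]
eef_rot: [180.0, 0.1, 170.8]
contact_force: [0.1, 0.6, -0.0]
gripper_width: 0.0003
```

```bash
python3 -c "
from h import *
go([.509,.136,.038],170.4)"
```

```text
t 6.9 pos [0.5089 0.1384 0.0451] rot [1.7999e+02 1.3000e-01 1.7084e+02] F [ 0.12  0.56 -0.02]
shift mm (tool) [-0.4 -2.3  7.1]
rotvec [0.0002 0.0023 0.0078]
```

Emit:
{"method": "step_arm", "body": {
  "deltas": [
    [0, 0, 0, -0.5, -2.5, 7, -1],
    [0, 0, 0, 0, 0, 0, -1]
  ]
}}

```text
time_s: 7.1
tcp_pos: [0.5094, 0.1369, 0.0393]
eef_rot: [179.9, 0.2, 171.0]
contact_force: [0.3, 0.9, -0.6]
gripper_width: -0.0
```

```bash
python3 -c "
from h import *
go([.509,.136,.038],170.4)
im=r.capture('scene')[:,:,::-1]
cv2.imwrite('pics/scene6.png',cv2.resize(im[120:240,130:330],None,fx=4,fy=4,interpolation=cv2.INTER_CUBIC))"
```

```text
t 7.1 pos [0.5094 0.1369 0.0393] rot [179.94   0.2  170.95] F [ 0.3   0.94 -0.56]
shift mm (tool) [ 0.2 -0.9  1.3]
rotvec [0.0011 0.0036 0.0096]
```

View pics/scene6.png

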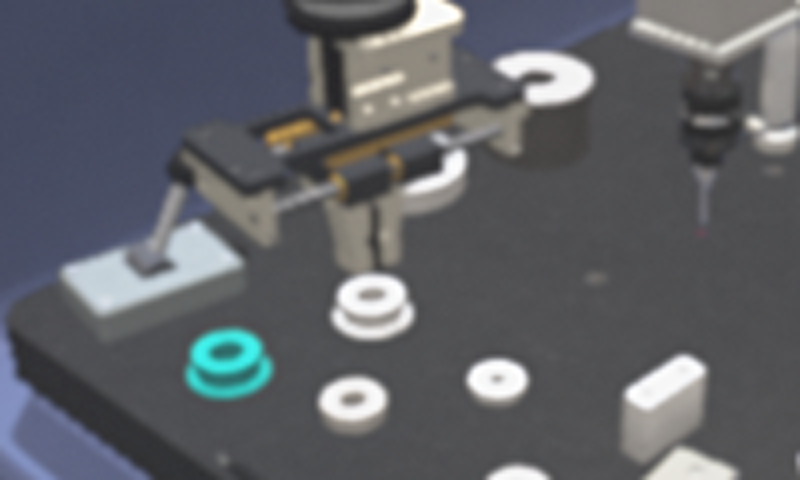

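Tips are centred above the bush, about 21 mm up. Holding.

Emit:
{"method": "step_arm", "body": {
  "deltas": [
    [0, 0, 0, 0, -0.5, 0.5, -1],
    [0, 0, 0, 0, 0, 0, -1],
    [0, 0, 0, 0, 0, 0, -1],
    [0, 0, 0, 0, 0, 0, -1],
    [0, 0, 0, 0, 0, 0, -1],
    [0, 0, 0, 0, 0, 0, -1],
    [0, 0, 0, 0, 0, 0, -1],
    [0, 0, 0, 0, 0, 0, -1]
  ]
}}

```text
time_s: 7.95
tcp_pos: [0.5111, 0.1373, 0.0416]
eef_rot: [179.8, 0.4, 171.0]
contact_force: [0.6, -0.2, -0.5]
gripper_width: 0.0006
```

Emit:
{"method": "step_arm", "body": {
  "deltas": [
    [0, 0, 0, 0, 0, 0, -1],
    [0, 0, 0, 0, 0, 0, -1],
    [0, 0, 0, 0, 0, 0, -1],
    [0, 0, 0, 0, 0, 0, -1],
    [0, 0, 0, 0, 0, 0, -1],
    [0, 0, 0, 0, 0, 0, -1],
    [0, 0, 0, 0, 0, 0, -1],
    [0, 0, 0, 0, 0, 0, -1]
  ]
}}

```text
time_s: 8.75
tcp_pos: [0.511, 0.1373, 0.0414]
eef_rot: [179.8, 0.4, 171.0]
contact_force: [1.2, 0.3, -0.7]
gripper_width: 0.0006
```

Emit:
{"method": "step_arm", "body": {
  "deltas": [
    [0, 0, 0, 0, 0, 0, -1],
    [0, 0, 0, 0, 0, 0, -1],
    [0, 0, 0, 0, 0, 0, -1],
    [0, 0, 0, 0, 0, 0, -1],
    [0, 0, 0, 0, 0, 0, -1],
    [0, 0, 0, 0, 0, 0, -1],
    [0, 0, 0, 0, 0, 0, -1],
    [0, 0, 0, 0, 0, 0, -1]
  ]
}}

```text
time_s: 9.55
tcp_pos: [0.511, 0.1373, 0.0415]
eef_rot: [179.8, 0.4, 171.0]
contact_force: [-0.8, -0.2, 0.3]
gripper_width: 0.0003
```

Emit:
{"method": "step_arm", "body": {
  "deltas": [
    [0, 0, 0, 0, 0, 0, -1],
    [0, 0, 0, 0, 0, 0, -1],
    [0, 0, 0, 0, 0, 0, -1],
    [0, 0, 0, 0, 0, 0, -1]
  ]
}}

```text
time_s: 9.95
tcp_pos: [0.5109, 0.1373, 0.0414]
eef_rot: [179.8, 0.4, 171.0]
contact_force: [-0.2, 0.8, 1.4]
gripper_width: 0.0002
```

It settled at 23 mm up and 2 mm off. There is plenty of time, so I'll tighten it and hold again.

Emit:
{"method": "step_arm", "body": {
  "deltas": [
    [0, 0, 0, 2, -1, 3.5, -1],
    [0, 0, 0, 0, 0, 0, -1],
    [0, 0, 0, 0, 0, 0, -1]
  ]
}}

```text
time_s: 10.25
tcp_pos: [0.5086, 0.1365, 0.0375]
eef_rot: [179.8, 0.4, 171.0]
contact_force: [-0.1, 0.6, -0.5]
gripper_width: 0.0005
```

Emit:
{"method": "step_arm", "body": {
  "deltas": [
    [0, 0, 0, 0, 0, 0, -1],
    [0, 0, 0, 0, 0, 0, -1],
    [0, 0, 0, 0, 0, 0, -1],
    [0, 0, 0, 0, 0, 0, -1],
    [0, 0, 0, 0, 0, 0, -1],
    [0, 0, 0, 0, 0, 0, -1],
    [0, 0, 0, 0, 0, 0, -1],
    [0, 0, 0, 0, 0, 0, -1],
    [0, 0, 0, 0, 0, 0, -1],
    [0, 0, 0, 0, 0, 0, -1]
  ]
}}

```text
time_s: 11.25
tcp_pos: [0.5087, 0.1366, 0.0376]
eef_rot: [179.8, 0.4, 171.0]
contact_force: [0.5, -0.6, 0.2]
gripper_width: 0.0008
```

Emit:
{"method": "step_arm", "body": {
  "deltas": [
    [0, 0, 0, 0, 0, 0, -1],
    [0, 0, 0, 0, 0, 0, -1],
    [0, 0, 0, 0, 0, 0, -1],
    [0, 0, 0, 0, 0, 0, -1],
    [0, 0, 0, 0, 0, 0, -1],
    [0, 0, 0, 0, 0, 0, -1],
    [0, 0, 0, 0, 0, 0, -1],
    [0, 0, 0, 0, 0, 0, -1],
    [0, 0, 0, 0, 0, 0, -1],
    [0, 0, 0, 0, 0, 0, -1]
  ]
}}

```text
time_s: 12.25
tcp_pos: [0.5087, 0.1366, 0.0376]
eef_rot: [179.8, 0.4, 171.0]
contact_force: [-0.3, 0.6, -0.3]
gripper_width: 0.0004
```

Emit:
{"method": "step_arm", "body": {
  "deltas": [
    [0, 0, 0, 0, 0, 0, -1],
    [0, 0, 0, 0, 0, 0, -1]
  ]
}}

```text
time_s: 12.45
tcp_pos: [0.5087, 0.1366, 0.0376]
eef_rot: [179.8, 0.4, 171.0]
contact_force: [-0.5, -0.5, 0.0]
gripper_width: 0.0006
```

Emit:
{"method": "step_arm", "body": {
  "deltas": [
    [0, 0, 0, 0, 0, -30, -1],
    [0, 0, 0, 0, 0, -30, -1],
    [0, 0, 0, 0, 0, -26, -1],
    [0, 0, 0, 0, 0, 0, -1]
  ]
}}

```text
time_s: 12.85
tcp_pos: [0.5074, 0.1357, 0.1255]
eef_rot: [179.9, 0.3, 171.0]
contact_force: [0.3, 0.3, 0.3]
gripper_width: 0.0003
```

```bash
python3 -c "
from h import *
go([.512,.241,.12],170.4)"
```

```text
t 12.85 pos [0.5074 0.1357 0.1255] rot [179.93   0.27 170.97] F [0.26 0.26 0.32]
shift mm (tool) [ 12.  104.7   5.6]
rotvec [0.0012 0.0047 0.01  ]
```

Emit:
{"method": "step_arm", "body": {
  "deltas": [
    [0, 0.005, 0.01, 2, 26, 0, -1],
    [0, 0, 0, 2, 26, 0, -1],
    [0, 0, 0, 2, 26, 0, -1],
    [0, 0, 0, 2, 26, 0, -1],
    [0, 0, 0, 0, 0, 0, -1]
  ]
}}

```text
time_s: 13.35
tcp_pos: [0.5166, 0.2424, 0.1255]
eef_rot: [179.8, 0.0, 170.2]
contact_force: [0.0, -0.9, -0.3]
gripper_width: 0.0005
```

```bash
python3 -c "
from h import *
go([.512,.241,.073],170.4)
im=r.capture('top')[:,:,::-1]
cv2.imwrite('pics/top7.png',cv2.resize(im[160:280,90:290],None,fx=4,fy=4,interpolation=cv2.INTER_CUBIC))"
```

```text
t 13.35 pos [0.5166 0.2424 0.1255] rot [1.7983e+02 1.0000e-02 1.7021e+02] F [ 0.02 -0.93 -0.32]
shift mm (tool) [ 4.3 -2.3 52.5]
rotvec [ 0.003   0.0002 -0.0034]
```

View pics/top7.png

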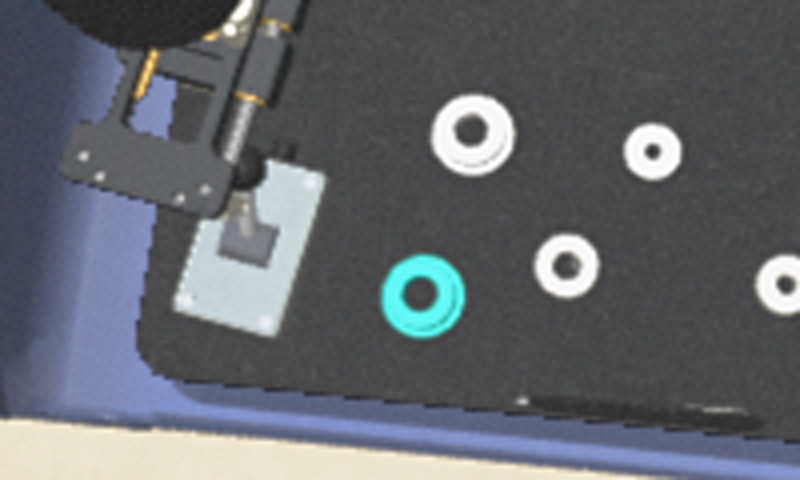

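The bush hasn't moved and the ball is still at the on end. Descending on the far side.

Emit:
{"method": "step_arm", "body": {
  "deltas": [
    [0, 0, 0, 2, 0, 26, -1],
    [0, 0, 0, 0, 0, 26, -1],
    [0, 0, 0, 0, 0, 0, -1]
  ]
}}

```text
time_s: 13.7
tcp_pos: [0.5134, 0.2402, 0.0717]
eef_rot: [179.9, -0.1, 170.2]
contact_force: [-0.6, 0.5, -0.8]
gripper_width: 0.0004
```

```bash
python3 -c "
from h import *
go([.470,.248,.073],170.4)"
```

```text
t 13.7 pos [0.5134 0.2402 0.0717] rot [ 1.7986e+02 -5.0000e-02  1.7017e+02] F [-0.62  0.48 -0.77]
shift mm (tool) [44.1  0.3 -1.3]
rotvec [ 0.0024 -0.0009 -0.0039]
```

Emit:
{"method": "step_arm", "body": {
  "deltas": [
    [0, 0, 0, 10, 0, 0, -1],
    [0, 0, 0, 10, 0, 0, -1],
    [0, 0, 0, 10, 0, 0, -1],
    [0, 0, 0, 10, 0, 0, -1],
    [0, 0, 0, 10, 0, 0, -1]
  ]
}}

```text
time_s: 14.2
tcp_pos: [0.4633, 0.2493, 0.076]
eef_rot: [179.6, 0.2, 170.1]
contact_force: [1.7, -0.7, 2.3]
gripper_width: 0.0005
```

```bash
python3 -c "
from h import *
go([.4215,.2555,.072],170.4)"
```

```text
t 14.2 pos [0.4633 0.2493 0.076 ] rot [179.62   0.22 170.1 ] F [ 1.74 -0.72  2.26]
shift mm (tool) [42.3 -1.1  3.8]
rotvec [ 0.0067  0.0038 -0.0052]
```

Emit:
{"method": "step_arm", "body": {
  "deltas": [
    [0, 0, 0, 9, -0.5, 3, -1],
    [0, 0, 0, 9, 0, 1, -1],
    [0, 0, 0, 9, 0, 1, -1],
    [0, 0, 0, 5, 0, 0, -1]
  ]
}}

```text
time_s: 14.6
tcp_pos: [0.4277, 0.2551, 0.0713]
eef_rot: [179.5, 0.2, 170.2]
contact_force: [2.1, -0.9, -0.5]
gripper_width: 0.0006
```

```bash
python3 -c "
from h import *
go([.4215,.2555,.072],170.4)"
```

```text
t 14.6 pos [0.4277 0.2551 0.0713] rot [179.54   0.24 170.17] F [ 2.09 -0.92 -0.54]
shift mm (tool) [ 6.2 -0.7 -0.7]
rotvec [ 0.0081  0.0042 -0.004 ]
```

Emit:
{"method": "step_arm", "body": {
  "deltas": [
    [0, 0, 0, 3, 0, 0, -1],
    [0, 0, 0, 3, 0, 0, -1]
  ]
}}

```text
time_s: 14.8
tcp_pos: [0.4238, 0.2562, 0.0714]
eef_rot: [179.5, 0.5, 170.3]
contact_force: [34.8, -13.3, -17.6]
gripper_width: 0.0003
```

Emit:
{"method": "step_arm", "body": {
  "deltas": [
    [0, 0, 0, 3, 0, 0, -1]
  ]
}}

```text
time_s: 14.9
tcp_pos: [0.4239, 0.2562, 0.0715]
eef_rot: [179.6, 0.8, 170.5]
contact_force: [30.7, -12.0, -15.8]
gripper_width: 0.0005
```

Emit:
{"method": "step_arm", "body": {
  "deltas": [
    [0, 0, 0, 3, 0, 0, -1]
  ]
}}

```text
time_s: 15.0
tcp_pos: [0.4242, 0.2561, 0.0715]
eef_rot: [179.6, 1.0, 170.5]
contact_force: [25.2, -11.0, -11.8]
gripper_width: 0.0005
```

Stalled on the stop again, symmetric with the first stop about the box centre. Backing off and lifting clear.

Emit:
{"method": "step_arm", "body": {
  "deltas": [
    [0, 0, 0, -15, 0, 0, -1],
    [0, 0, 0, -15, 0, 0, -1],
    [0, 0, 0, 0, 0, -25, -1],
    [0, 0, 0, 0, 0, -25, -1],
    [0, 0, 0, 0, 0, 0, -1]
  ]
}}

```text
time_s: 15.5
tcp_pos: [0.4546, 0.2489, 0.1213]
eef_rot: [179.9, 0.8, 170.4]
contact_force: [0.6, 0.2, 0.3]
gripper_width: 0.0007
```

```bash
python3 -c "
from h import *
go([.53,.21,.14],170.4)"
```

```text
t 15.5 pos [0.4546 0.2489 0.1213] rot [179.93   0.84 170.41] F [0.62 0.21 0.27]
shift mm (tool) [-81.1 -25.7 -17.5]
rotvec [0.0012 0.0146 0.0002]
```

Moving clear, up and past the box, away from the parts.

Emit:
{"method": "step_arm", "body": {
  "deltas": [
    [0, 0.014, 0, -20, 0, -15, -1],
    [0, 0, 0, -20, 0, -15, -1],
    [0, 0, 0, -20, 0, -15, -1],
    [0, 0, 0, -20, 0, -15, -1],
    [0, 0, 0, 0, 0, 0, -1]
  ]
}}

```text
time_s: 16.0
tcp_pos: [0.5354, 0.2345, 0.1816]
eef_rot: [-180.0, -0.2, 170.4]
contact_force: [-0.3, 0.1, -0.1]
gripper_width: 0.0002
```

```bash
python3 - <<'E'
from h import *
go([.53,.21,.14])
for n in ['scene','top']:
  im=r.capture(n)[:,:,::-1]; im=im[120:240,90:290] if n=='scene' else im[160:280,90:290]
  cv2.imwrite(f'pics/{n}8.png',cv2.resize(im,None,fx=4,fy=4,interpolation=cv2.INTER_CUBIC))
E
```

```text
t 16.0 pos [0.5354 0.2345 0.1816] rot [-180.     -0.23  170.4 ] F [-0.26  0.11 -0.11]
shift mm (tool) [  1.  -25.1  41.6]
```

View pics/scene8.png

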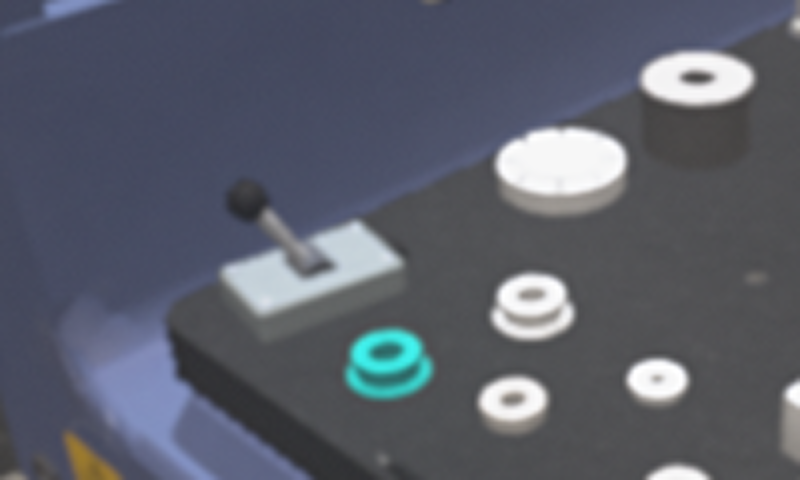

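View pics/top8.png

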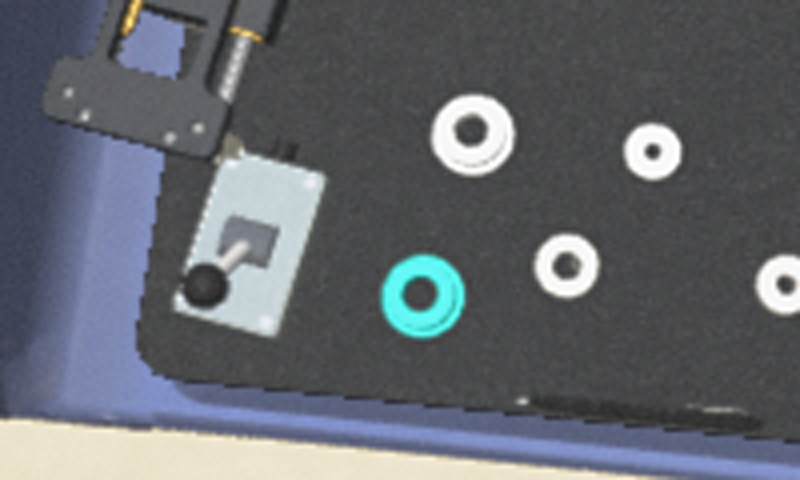

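Ball is at scene (247,200) and top (205,285), slightly further over than at the start and matching the off stop. All the parts are where they were. Handing in.

```bash
python3 -c "
from plant import r
print(r.close_job())"
```

```text
the job is handed in; nothing more can be done
None
```

The job is done in the order asked and handed in at about 16 s; no verdict was reported.

- **Start recording:** I pushed the toggle away from the robot until the fingers stalled on its stop at about 30–35 N. The ball then measured (0.462, 0.250, 0.084), which matches fully on.
- **Point at the bush:** The shut fingertips stayed over the flanged bush for about 5 s. For the first 2.8 s they drifted to about 23 mm up and 2 mm off centre. I then corrected them to about 20 mm up and within 1 mm, and held for another 2.3 s.
- **Stop recording:** I pushed the toggle back to its other stop, stalling at about 41 N at the wrist. I then lifted and moved clear to z 0.18, where the contact force read near zero.

**Last checks:** the final pictures show the ball at the off end. It sits slightly further over than at the start, by about 1 pixel. The bush, the turquoise look-alike and the other round parts near the box look unmoved; the milled block and the plug gauge were outside those last pictures.

**Disagreements:**
- One view's measured toggle swing came out about 5% short of the expected span. The starting ball was not quite at the stop, and the stalls and the two-view measurement both agreed with the end stops.
- The vertical force at the second stop had the opposite sign to what I expected. I did not find out why.

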